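# Photograph a slide: lamp, filter, shutter

## Robot

A 6-joint arm with a two-finger parallel gripper is mounted at the origin on the work surface. World frame = base frame: x ahead of the robot, y to its left, z up, the work surface at z = 0. Lengths are in mm, angles in degrees, forces in N, time in s.
With the tool pointing down it reaches from about 300 to 850 mm from the base axis. Payload 4.2 kg.
Tool frame: the origin (TCP) lies at the very end of the fingers, on their centre line; the grasp point (between the pads) lies 19 mm behind it; z points along the fingers, y is the line along which they close (so a half turn about z gives the same grasp; the last joint's range is limited). The gripper opens to 91 mm and grips with 3 to 60 N. Pads are 32 mm wide; open, the fingers measure 118 mm over their backs; the gripper's body (76 mm by 178 mm) begins 60 mm behind the grasp point.
Start: joints at [72.766, 18.312, 89.639, -0, 72.044, -1.146], TCP at [159.348, 552.496, 213.976] pointing down, gripper open.
Joint ranges: [-177.97, 177.97], [-48.28, 115.42], [12.27, 149.76], [-77.06, 257.06], [2.81, 150.46], [-146.56, 146.56]. Speed limits (degrees/s): [147.25, 147.25, 180, 180, 180, 180].

## Interface

Orientations are given as [roll, pitch, yaw] about the fixed x, y, z axes, in that order (R = Rz(yaw) Ry(pitch) Rx(roll)).
In Python, from workcell import * gives the robot as it stands.
- The arm moves only by the tool move_arm, never from a script. Its argument "motion" is a list of rows, each a list of 3 entries, a list of its own where there are three numbers: the finger opening in mm, from 0 to 91.2, then the shift along the world's x, y, z in units of 25 mm (1.0 is 25 mm), then the turn, a rotation vector about the world's x, y, z in units of 4 degrees (1.0 is 4 degrees). In form: [[grip, [x, y, z], [ax, ay, az]], ...]. A call has 1 to 20 rows; each row shifts and turns the commanded pose from where the row before left it; what a row does not reach is not made up. A row lasts 1/12 s, in which the tool goes at most 41.7 mm and 7.16 degrees, less where a joint would pass 70% of its speed; a pose out of reach is approached as far as the arm can. A call with a number of a shift or a turn outside -1 to 1 is refused whole. A call with a gripper value outside its range is refused whole. The fingers move at their own pace and stop on an object; "grip_force" is the grip in N (left out, the last holds). Time passes only in rows, so rows that do not move let the fingers close. It gives the time, the measured TCP pose, the force, the opening and the grip force at its end, in the units of the state.
- state(): the state, without advancing time (a new reading comes with each control period).
- grab_frame(name): name is "scene" or "top" or "wrist"; returns the picture (480x640x3 uint8, blue, green, red); there is no depth.
- camera_info(name): a dict with "fx", "fy", "cx", "cy" (pixels), "rvec" (rotation vector, rad) and "tvec" (3), from world to camera coordinates, as OpenCV has them. Camera axes: x right, y down, z forward; pixel columns grow to the right and rows downward; lengths in mm; the calibration is good to about 2 mm. A picture is of the moment at which its call begins: read the wrist's pose just before it. camera_info takes no time and is no camera call; for the wrist camera it gives the pose at the moment of the call.
- job_done(): hands the job in; it is judged then, once.
The state is a dict: "time_s": time; "qpos": joint angles; "qvel": joint speeds; "effort": joint torques, N m; "ee_pos": TCP position; "ee_rot": TCP orientation; "force": force on the tool from outside, world axes, zero at the start; "torque": the same for the moment, N m; "gripper_width": finger opening in mm; "gripper_force": force on a finger pad.
Only numpy, scipy, OpenCV 4.12 (cv2) and the standard library are available. Lean on these libraries where they do the work, as an engineer would, in place of code of your own. Each camera call takes 0.05 s, during which the arm holds its last target. There are 200 camera calls.

## Task

Take a picture through the microscope from its controls: first push the lamp supply's rocker over to its white-bar end so that the lamp is on, then push the yellow filter key all the way down so that it stays down, then press the round green shutter key fully down and keep holding it down with the fingertips: the program finishes while still holding it. Do not press the blue or red filter keys, and leave the objective, the vial, the oil bottle and the slide box where they stand; nothing is to be picked up.

Things in the scene. Friction and masses are not known exactly. Their poses are not given: they have to be found in the camera images.
- control_box: white box with grey top, 150 x 150 mm, 38 mm high, fixed to the table; origin at the centre of its underside, z up, x and y along its sides. Four keys stand on its top at x, y = +-33 mm (66 mm apart), in any arrangement: square yellow, blue and red filter keys (in 42 mm black bezels) and a round green shutter key (in a 46 mm steel bezel). Bezels are 4 mm high
- yellow_key_top (a point): centre of the top face of the yellow key, 30 x 30 mm; moves with the key, 16 mm above the control box's top when up, 9 mm when fully down
- yellow_key (a joint): joint value of the yellow key in m: 0 = up, 0.007 = fully down. It is a latching key without return spring: it gives way to about 4 N and stays where it is pushed.
- shutter_key_top (a point): centre of the top face of the green shutter key, round, 36 mm across; moves with the key, 16 mm above the control box's top when up, 9 mm when fully down
- shutter_key (a joint): joint value of the green shutter key in m: 0 = up, 0.007 = fully down. It is sprung: starts to move at about 2 N, about 5 N holds it fully down, and it rises when let go.
- shutter_bezel: the fixed steel bezel that carries the green shutter key; origin at the centre of its underside, on the control box's top
- blue_key_top (a point): centre of the top face of the blue key, 30 x 30 mm; moves with the key, 16 mm above the control box's top when up, 9 mm when fully down; not to be pressed
- blue_key (a joint): joint value of the blue key in m: 0 = up, 0.007 = fully down. It is a latching key without return spring: it gives way to about 4 N and stays where it is pushed.
- red_key_top (a point): centre of the top face of the red key, 30 x 30 mm; moves with the key, 16 mm above the control box's top when up, 9 mm when fully down; not to be pressed
- red_key (a joint): joint value of the red key in m: 0 = up, 0.007 = fully down. It is a latching key without return spring: it gives way to about 4 N and stays where it is pushed.
- lamp_supply: grey box 110 (x) x 140 (y) mm, 65 mm high, fixed to the table; origin at the centre of its underside, z up. On its top, 30 mm from the centre towards its -y side, is a black rocker switch 56 mm long (along the box's x) and 26 mm wide, its axle 73 mm above the table; the rocker's on end (white bar) is the -x one. It is a shallow V, each half rising 0.2 rad outward from the axle when the joint is at 0
- rocker (a joint): rocker angle in rad: -0.2 = fully off (on end up; it may start anywhere from -0.2 to -0.1), +0.2 = fully on (the on half lies level, its top 73 mm above the table). No spring: it gives way to about 4 N near its end and stays where it is pushed
- rocker_on_end (a point): the white bar on top of the rocker's on half, 21 mm from the axle; press here, straight down. It moves with the rocker: about 81 mm above the table when off, 73 mm when on
- objective_mid (a point): steel microscope objective standing on the table, 28 mm across, 45 mm high; the point is half-way up its axis. Bystander
- vial_mid (a point): amber vial with white cap standing on the table, 22 mm across, 50 mm high; half-way up. Bystander
- oil_mid (a point): green immersion oil bottle with black cap standing on the lamp supply's top, 26 mm across, 55 mm high; half-way up. Bystander
- slide_box_mid (a point): orange slide box lying on the table, 35 x 90 mm, 30 mm high; its centre. Bystander
Mind the look-alikes: they are no part of the job. There is more than one size of the lamp_supply; the one meant has the size given above.

How it is judged (in metres and radians):
On the way, in this order (a step that is already met when the one before it is completed fails the run):
1. the lamp rocker is pushed on (value of joint rocker above 0.12 rad), for 0.1 s.
2. the yellow key is pushed down (value of joint yellow_key above 0.0055 m), for 0.1 s.
3. the green shutter key is held down by the fingers (value of joint shutter_key above 0.005 m and contact force between the fingers and shutter_bezel above 1 N), for 0.2 s.
At the end, for the whole second after the job is handed in: rocker on (above 0.12 rad), yellow key down (5.5 of 7 mm or more) and, through the last second, the green shutter key held down (5 of 7 mm or more) by the fingers pressing with over 1 N; blue and red keys up (under 2 mm), bystanders within 15 mm of where they stood (all of step 3 and value of joint rocker above 0.12 rad and value of joint yellow_key above 0.0055 m and value of joint each of blue_key, red_key below 0.002 m and distance of each of objective_mid, vial_mid, oil_mid, slide_box_mid from where it was at the start of the episode below 0.015 m); the arm keeps its last pose, push and grip.
It fails at once if the yellow key is pressed before the lamp is on (value of joint yellow_key above 0.003 m and value of joint rocker below 0.1 rad).
It fails at once if the shutter key is pressed before the lamp is on and the yellow key is down (value of joint shutter_key above 0.003 m and (value of joint rocker below 0.1 rad or value of joint yellow_key below 0.005 m)).
It fails at once if the blue or red key is pressed (2 mm or more) (value of joint any of blue_key, red_key above 0.002 m).
It fails at once if a bystander is lifted, shoved over 15 mm or tipped (distance of any of objective_mid, vial_mid, oil_mid, slide_box_mid from where it was at the start of the episode above 0.015 m or angle between any of objective_mid, vial_mid, oil_mid, slide_box_mid's own z axis and vertical above 0.3 rad).
It also fails if it takes over 38 s, if anything falls off the work surface, if the arm or the gripper's body presses on something with over 40 N, if the wrist force passes 120 N, or if a joint passes its speed limit or range.

## Working session

There is one attempt and no reset: what is moved stays moved. The work goes in short steps, Python scripts to look and compute and a tool call to move; the robot and the scene stay as the last step left them, time stands still between calls to the robot, and variables do not carry over. Pictures are saved under pics/ and viewed, at most 10 in all, crops included, and the job is handed in when it is done.

Besides the shell and the picture viewer there is one more tool, called as name(argument=value, ...) on one line, values as JSON. move_arm: Moves the arm, as the interface text tells. Shifts and turns lie within -1 to 1; 1 stands for 25 mm of shift or 4 degrees of turn. Its arguments: {"type":"object","properties":{"motion":{"type":"array","items":{"type":"array"}},"grip_force":{"type":"number"}},"required":["motion"]}

```bash
mkdir -p pics
python3 - <<'E'
from workcell import *
import cv2,json
for n in("scene","top"):
    cv2.imwrite(f"pics/{n}0.png",grab_frame(n)); print(n,camera_info(n))
s=state();print(s)
E
```

```text
scene {'fx': 621.7403234771017, 'fy': 621.7403234771017, 'cx': 316.7256760114105, 'cy': 234.49876725428922, 'rvec': array([ 1.82423618,  1.48194874, -0.74117277]), 'tvec': array([-171.14052899, -327.98174706, 1545.45196942])}
top {'fx': 551.1733661997162, 'fy': 551.1733661997162, 'cx': 314.977001454488, 'cy': 237.15126829934104, 'rvec': array([ 2.15784351, -2.16961484,  0.14899026]), 'tvec': array([ 48.787489  , 626.48924396, 916.06193913])}
{'time_s': 0.1, 'qpos': array([ 7.27671810e+01,  1.83475853e+01,  8.96989811e+01, -2.68743638e-03,
        7.20434182e+01, -1.14450983e+00]), 'qvel': array([-0.03900685, -0.02591081, -0.2353967 , -0.03684775, -0.04168553,
        0.03230513]), 'effort': array([ 1.45244521e-03, -4.13334668e+01, -2.32509524e+01,  7.31719821e-02,
        4.22857446e-02, -5.08633059e-05]), 'ee_pos': array([159.21113074, 552.05440081, 213.21123563]), 'ee_rot': array([-1.79909982e+02,  7.57355605e-04,  1.63912522e+02]), 'force': array([-0.56794766,  0.33805213,  0.06175058]), 'torque': array([-0.03297442,  0.04622129,  0.03562653]), 'gripper_force': 0.0, 'gripper_width': 91.19764440987787}
```

View pics/top0.png

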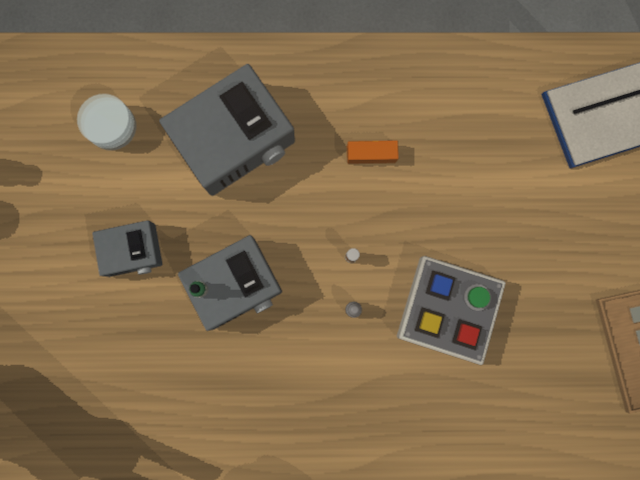

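View pics/scene0.png

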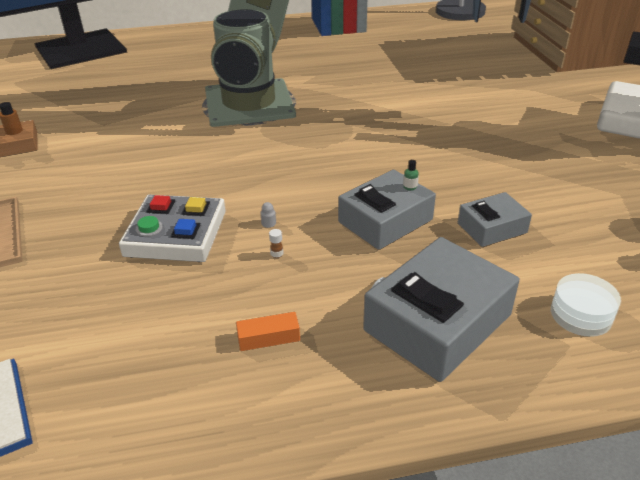

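The top view shows three supplies: large (228,130), medium (230,282) with the oil bottle on it, and small (127,248). The medium one looks right because the bottle stands on it. I'll check its size and view an enlarged crop. Its white bar is at (250,285), and the keys are yellow (431,322), green (480,297), blue (441,286) and red (468,335).

```bash
cat > h.py <<'E'
from workcell import *
import cv2,numpy as np
def ray(n,uv,z,ci=None):
    c=ci or camera_info(n);R=cv2.Rodrigues(np.array(c['rvec']))[0];o=-R.T@c['tvec']
    d=R.T@np.array([(uv[0]-c['cx'])/c['fx'],(uv[1]-c['cy'])/c['fy'],1]);return o+d*(z-o[2])/d[2]
def blobs(im,lo,hi,roi,amin=20):
    x0,y0,x1,y1=roi;h=cv2.cvtColor(im[y0:y1,x0:x1],cv2.COLOR_BGR2HSV)
    m=cv2.inRange(h,np.array(lo),np.array(hi));c,_=cv2.findContours(m,cv2.RETR_EXTERNAL,cv2.CHAIN_APPROX_NONE)
    out=[]
    for k in sorted(c,key=cv2.contourArea,reverse=True):
        if cv2.contourArea(k)>=amin: 
            (u,v),wh,a=cv2.minAreaRect(k);out.append((u+x0,v+y0,wh,a,cv2.boxPoints(((u+x0,v+y0),wh,a))))
    return out
E
python3 - <<'E'
from h import *
np.set_printoptions(precision=1,suppress=True)
rois={'top':((395,250,510,370),(225,240,275,305)),'scene':((120,190,230,262),(350,178,400,215))}
for n in rois:
    im=cv2.imread(f'pics/{n}0.png')
    for col,lo,hi in(('yellow',(20,120,90),(35,255,255)),('green',(50,120,50),(80,255,255)),('blue',(105,130,60),(130,255,255)),('red',(170,130,60),(180,255,255)),('red0',(0,130,60),(6,255,255))):
        for b in blobs(im,lo,hi,rois[n][0],25)[:1]: print(n,col,np.array(b[:2]),b[2],ray(n,b[:2],54))
    for b in blobs(im,(0,0,150),(180,60,255),rois[n][1],3)[:2]: print(n,'bar',np.array(b[:2]),b[2],b[3],ray(n,b[:2],81))
    for b in blobs(im,(0,0,0),(180,255,42),rois[n][1],30)[:2]: print(n,'rocker',np.array(b[:2]),b[2],*[ray(n,p,76)[:2] for p in b[4]])
# size of supplies from eyeballed top corners
for nm,pts in(('med',[(180,281),(251,237),(280,286),(210,328)]),('big',[(161,122),(247,66),(294,130),(212,193)]),('small',[(94,231),(152,221),(160,264),(104,275)])):
    q=[ray('top',p,65)[:2] for p in pts];print(nm,[np.linalg.norm(q[i]-q[i-1]) for i in range(4)],*q)
for nm,p,z in(('vial',(353,255),50),('obj',(353,310),45),('oil',(197,289),120),('slide',(372,150),30)):print(nm,ray('top',p,z))
print('box corners',*[ray('top',p,38)[:2] for p in((425,258),(504,281),(482,362),(402,336))])
t=cv2.imread('pics/top0.png')[215:345,75:300]
cv2.imwrite('pics/crop.png',cv2.resize(t,None,fx=3.5,fy=3.5,interpolation=cv2.INTER_CUBIC))
E
```

```text
top yellow [430.4 322.3] (19.28989028930664, 18.024980545043945) [ 480.1 -147.    54. ]
top green [479.  296.5] (19.0, 20.0) [ 522.6 -230.6   54. ]
top blue [441.4 284.8] (18.34120750427246, 17.076295852661133) [ 542.7 -167.7   54. ]
top red0 [467.9 334.2] (20.192001342773438, 18.6810359954834) [ 459.9 -209.2   54. ]
top bar [248.9 283.3] (1.7364860773086548, 9.426639556884766) 60.2551155090332 [545.9 154.5  81. ]
top rocker [244.5 273.4] (40.66388702392578, 21.00686264038086) [584.3 193.4] [600.3 162.9] [540.7 131.4] [525.  161.8]
scene yellow [195. 204.] (14.0, 20.0) [ 490.8 -144.4   54. ]
scene green [147.5 223.5] (15.0, 19.0) [ 531.2 -227.2   54. ]
scene blue [184.5 226.5] (15.0, 21.0) [ 553.9 -164.9   54. ]
scene red0 [160.  202.5] (19.767244338989258, 14.687395095825195) [ 472. -206.   54.]
scene bar [367.1 188.2] (2.236067771911621, 8.049844741821289) 63.43495178222656 [549.3 156.9  81. ]
scene rocker [374.3 198.7] (36.332862854003906, 15.254256248474121) [557.9 132.9] [522.4 157.4] [594.5 192. ] [626.6 167.7]
med [np.float64(92.78289164726266), np.float64(138.16460787737643), np.float64(95.77817548644376), np.float64(133.71403163901908)] [551.1 270.5] [624.2 153.3] [541.8 104.5] [473.6 219.5]
big [np.float64(153.66732219400018), np.float64(178.34296530840643), np.float64(141.80569991651237), np.float64(177.48788145113244)] [824.5 309.7] [925.6 162.7] [809.8  80.8] [699.7 220. ]
small [np.float64(76.41975735378365), np.float64(97.7899972343488), np.float64(74.20826202423144), np.float64(93.86087321293256)] [635.6 416.3] [652.1 319.9] [579.5 304.4] [561.7 396.6]
vial [594.3 -19.1  50. ]
obj [501.3 -18.2  45. ]
oil [535.9 231.1 120. ]
slide [784.1 -57.5  30. ]
box corners [ 589.6 -144.7] [ 549.1 -280. ] [ 412.6 -235.9] [ 456.9 -101.4]
```

View pics/crop.png

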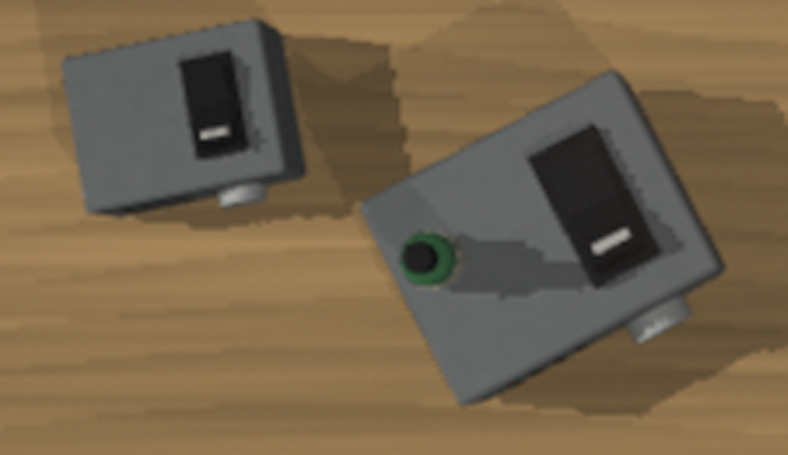

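The medium supply measures about 93–96 x 134–138 mm, against roughly 150 x 178 mm for the large one and 75 x 96 mm for the small one. So the medium one is the 110 x 140 mm unit. The crop confirms its white bar at crop (611,242) and the bottle well clear. Next I close the fingers and move above the bar.

move_arm(motion=[[0,[0.91,-0.934,-0.12],[0,0,-0.676]],[0,[0.91,-0.934,-0.12],[0,0,-0.676]],[0,[0.91,-0.934,-0.12],[0,0,-0.676]],[0,[0.91,-0.934,-0.12],[0,0,-0.676]],[0,[0.91,-0.934,-0.12],[0,0,-0.676]],[0,[0.91,-0.934,-0.12],[0,0,-0.676]],[0,[0.91,-0.934,-0.12],[0,0,-0.676]],[0,[0.91,-0.934,-0.12],[0,0,-0.676]],[0,[0.91,-0.934,-0.12],[0,0,-0.676]],[0,[0.91,-0.934,-0.12],[0,0,-0.676]],[0,[0.91,-0.934,-0.12],[0,0,-0.676]],[0,[0.91,-0.934,-0.12],[0,0,-0.676]],[0,[0.91,-0.934,-0.12],[0,0,-0.676]],[0,[0.91,-0.934,-0.12],[0,0,-0.676]],[0,[0.91,-0.934,-0.12],[0,0,-0.676]],[0,[0.91,-0.934,-0.12],[0,0,-0.676]],[0,[0.91,-0.934,-0.12],[0,0,-0.676]],[0,[0,0,0],[0,0,0]],[0,[0,0,0],[0,0,0]],[0,[0,0,0],[0,0,0]]], grip_force=10)

```text
time_s: 1.77
ee_pos: [545.4, 155.7, 162.5]
ee_rot: [-179.9, -0.0, 117.9]
force: [-1.1, 0.5, -0.2]
gripper_width: 0.2
gripper_force: 0.0
```

move_arm(motion=[[0,[0,0,-0.8],[0,0,0]],[0,[0,0,-0.8],[0,0,0]],[0,[0,0,-0.8],[0,0,0]],[0,[0,0,-0.6],[0,0,0]],[0,[0,0,-0.1],[0,0,0]],[0,[0,0,-0.1],[0,0,0]],[0,[0,0,-0.1],[0,0,0]],[0,[0,0,-0.1],[0,0,0]],[0,[0,0,-0.1],[0,0,0]],[0,[0,0,-0.1],[0,0,0]],[0,[0,0,-0.1],[0,0,0]],[0,[0,0,0],[0,0,0]],[0,[0,0,0],[0,0,0]]])

```text
time_s: 2.85
ee_pos: [545.6, 155.9, 73.2]
ee_rot: [180.0, -0.0, 117.9]
force: [-5.5, -0.9, 12.3]
gripper_width: 0.5
gripper_force: 6.2
```

move_arm(motion=[[0,[0,0,-0.04],[0,0,0]],[0,[0,0,0],[0,0,0]],[0,[0,0,0.84],[0,0,0]],[0,[0,0,0.8],[0,0,0]],[0,[0,0,0.8],[0,0,0]],[0,[-0.203,-0.934,0],[0,0,-0.885]],[0,[-0.203,-0.934,0],[0,0,-0.885]],[0,[-0.203,-0.934,0],[0,0,-0.885]],[0,[-0.203,-0.934,0],[0,0,-0.885]],[0,[-0.203,-0.934,0],[0,0,-0.885]],[0,[-0.203,-0.934,0],[0,0,-0.885]],[0,[-0.203,-0.934,0],[0,0,-0.885]],[0,[-0.203,-0.934,0],[0,0,-0.885]],[0,[-0.203,-0.934,0],[0,0,-0.885]],[0,[-0.203,-0.934,0],[0,0,-0.885]],[0,[-0.203,-0.934,0],[0,0,-0.885]],[0,[-0.203,-0.934,0],[0,0,-0.885]],[0,[-0.203,-0.934,0],[0,0,-0.885]],[0,[0,0,0],[0,0,0]],[0,[0,0,0],[0,0,0]]])

```text
time_s: 4.52
ee_pos: [480.4, -148.8, 131.3]
ee_rot: [179.9, -0.0, 71.8]
force: [0.5, 0.1, -0.5]
gripper_width: 0.8
gripper_force: 0.0
```

Run:
```python
from h import *
for n,(x0,y0,x1,y1) in(('scene',(110,150,450,270)),):
    im=grab_frame(n);a=cv2.imread(f'pics/{n}0.png')
    c=np.vstack([a[150:255,330:450],im[150:255,330:450]])
    d=np.hstack([cv2.resize(c,None,fx=2.8,fy=2.8),cv2.resize(im[100:310,100:260],(448,588))])
    cv2.imwrite('pics/chk.png',d)
print(state()['ee_pos'],state()['ee_rot'])
```

```text
[ 480.47006095 -147.98561488  131.09550845] [ 1.79914650e+02 -2.92072239e-02  7.19116888e+01]
```

View pics/chk.png

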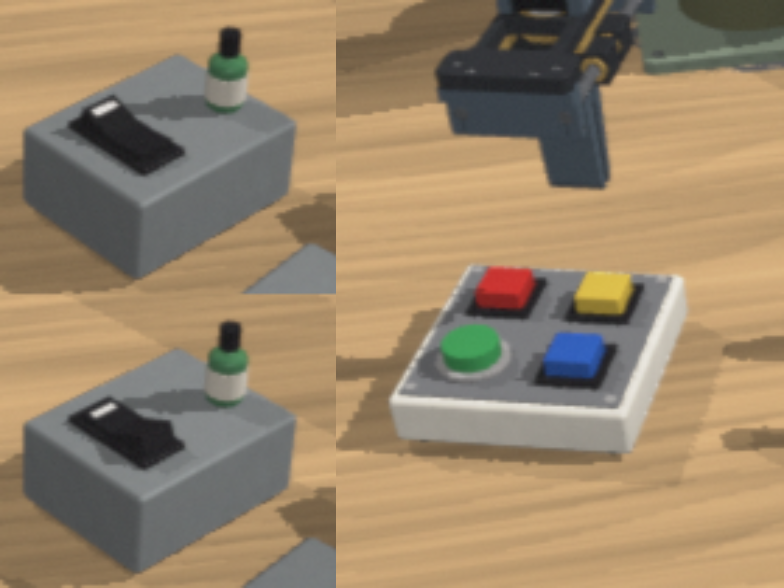

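The rocker has tipped over: in the after crop the white-bar end lies level and the off half is raised. Next is the yellow key.

move_arm(motion=[[0,[0,0,-0.9],[0,0,0]],[0,[0,0,-0.9],[0,0,0]],[0,[0,0,-0.9],[0,0,0]],[0,[0,0,-0.1],[0,0,0]],[0,[0,0,-0.1],[0,0,0]],[0,[0,0,-0.1],[0,0,0]],[0,[0,0,-0.1],[0,0,0]],[0,[0,0,-0.1],[0,0,0]],[0,[0,0,-0.1],[0,0,0]],[0,[0,0,-0.1],[0,0,0]],[0,[0,0,-0.04],[0,0,0]],[0,[0,0,0],[0,0,0]],[0,[0,0,0],[0,0,0]]])

```text
time_s: 5.65
ee_pos: [481.4, -148.0, 46.9]
ee_rot: [179.8, -0.0, 71.9]
force: [-2.6, 4.0, 16.5]
gripper_width: 0.2
gripper_force: 8.7
```

move_arm(motion=[[0,[0,0,0.7],[0,0,0]],[0,[0,0,0.7],[0,0,0]],[0,[0,0,0.6],[0,0,0]],[0,[0.425,-0.825,0],[0,0,0]],[0,[0.425,-0.825,0],[0,0,0]],[0,[0.425,-0.825,0],[0,0,0]],[0,[0.425,-0.825,0],[0,0,0]],[0,[0,0,0],[0,0,0]],[0,[0,0,0],[0,0,0]]])

```text
time_s: 6.4
ee_pos: [522.5, -231.3, 94.0]
ee_rot: [-180.0, 0.0, 71.8]
force: [0.3, 1.0, -0.2]
gripper_width: 0.7
gripper_force: 0.0
```

Run:
```python
from h import *
im=grab_frame('scene');cv2.imwrite('pics/chk2.png',cv2.resize(im[120:290,90:280],None,fx=3.4,fy=3.4))
```

```text
(no output)
```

View pics/chk2.png

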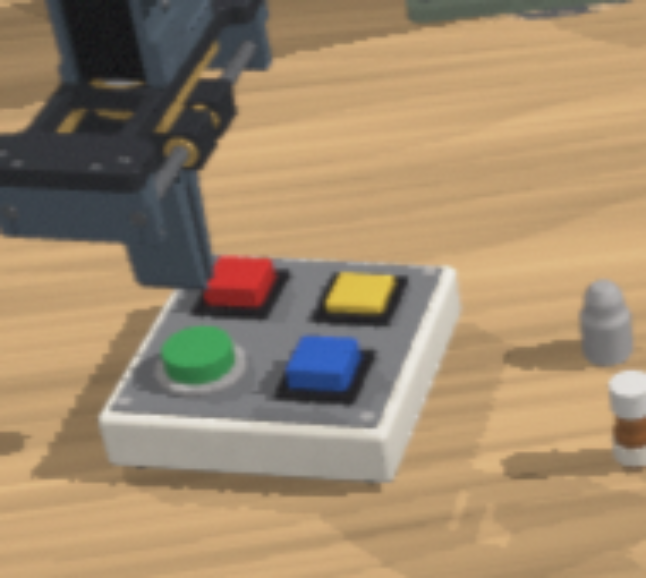

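The yellow key at (360,293) is visibly down, and red, blue and green are still up. The fingers are above the green key at (198,353), so I'll press and hold it.

move_arm(motion=[[0,[0,0,-0.7],[0,0,0]],[0,[0,0,-0.6],[0,0,0]],[0,[0,0,-0.1],[0,0,0]],[0,[0,0,-0.1],[0,0,0]],[0,[0,0,-0.1],[0,0,0]],[0,[0,0,-0.1],[0,0,0]],[0,[0,0,-0.1],[0,0,0]],[0,[0,0,-0.1],[0,0,0]],[0,[0,0,-0.1],[0,0,0]],[0,[0,0,-0.04],[0,0,0]],[0,[0,0,0],[0,0,0]],[0,[0,0,0],[0,0,0]],[0,[0,0,0],[0,0,0]],[0,[0,0,0],[0,0,0]],[0,[0,0,0],[0,0,0]]])

```text
time_s: 7.7
ee_pos: [522.9, -230.3, 47.1]
ee_rot: [179.9, -0.0, 71.9]
force: [-6.1, 5.2, 23.3]
gripper_width: 0.3
gripper_force: 11.5
```

```bash
python3 -c "
from workcell import *
print(state()['force'],job_done())"
```

```text
the job is handed in; nothing more can be done
[-6.10961691  5.1511194  23.32444105] None
```

I handed the job in with the lamp rocker on, the yellow key latched down and the green shutter key held at its stop with about 23 N; the blue and red keys were still up in the last picture, no bystander was touched as far as I could see, and the hand-in returned no verdict.

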